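Sort rotor yokes on the knife edge

TASK

One of the two centrifuge rotor yokes is secretly out of balance: find out which by trying both on the knife-edge balancer, one at a time. Set a yoke with the notch under its hub on the knife edge, yoke along the balancer's base, let go and watch whether it stays level or tips down on one end; then stand it upright in the shallow metal tray if it balances or in the deep plastic bin if it tips, before you try the other one and sort it likewise. Both yokes must really be tried, and end standing upright on the floor of the right container.

Things in the scene. Friction and masses are not known exactly. Their poses are not given: they have to be found in the camera images.
- yoke_a_stem (a point): Yoke A, an aluminium rotor yoke like a low arch, 130 mm long (x), 26 wide (y), 97 high, 150-290 g: two square blocks (26 x 26 x 30 mm, centred 52 mm either side of the middle), sloping arms, a central hub 40 x 24 mm and a plain upright stem (20 mm along x, 22 across y, 66 to 97 mm above the feet) to grip across y. This point: mid stem, 77 mm above the feet, 27 above the notch; z up.
- yoke_b_stem (a point): Yoke B, outwardly identical to yoke A; same point (mid stem, 77 mm above its feet) and axes. Exactly one of the two yokes, drawn anew for each start, has a heavy slug hidden in one of its blocks, which puts its centre of mass about 12 mm off the middle; the other is balanced.
- yoke_a_notch (a point): Top line of the V notch in the underside of yoke A's hub, at its middle, 50 mm above the yoke's feet. The notch runs across the yoke (along y), is 19 mm wide at the mouth, 4 mm deep (130 degrees), and slides by itself to centre on the knife edge. Axes as the yoke.
- yoke_b_notch (a point): The same point of yoke B's notch.
- knife_edge (a point): Middle of the polished, slippery steel knife edge, 71 mm above the worktop, 20 mm long (y), on a slim column 16 x 18 mm on the fixed balancer's base plate, 186 (x) x 64 (y) x 8 mm; z up. A yoke on it lies along x, feet 13 mm over the plate. Let go, a balanced one swings and settles in about 2 s, level within 4 degrees; the faulty one tips about 12 degrees until one block rests on the plate.
- shallow_tray_floor (a point): Middle of the inner floor (3 mm above the worktop) of the fixed shallow steel tray, for the yoke that balances: outside 170 mm (x) by 90 mm (y), 14 mm high, walls 3 mm. A yoke fits in along the tray's x. Tray and bin stand left and right of the balancer, either way round.
- deep_bin_floor (a point): Middle of the inner floor (3 mm above the worktop) of the fixed deeper grey plastic bin, for the yoke that tips: outside 170 mm (x) by 90 mm (y), 36 mm high, walls 3 mm, a wire handle at each short end. A yoke fits in along the bin's x.

How it is judged:
By the outcome, as a careful person would: the job done as asked, in the order asked, and still so for the second after the job is handed in, with the robot touching nothing.
It also fails if it takes over 72 s, if anything falls off the work surface, if the arm or the gripper's body presses on something with over 40 N, if the wrist force passes 120 N, or if a joint passes its speed limit or range.

ROBOT

A 6-joint arm with a two-finger parallel gripper is mounted at the origin on a cart in front of the work surface, level with it; the furniture and walls round the work are solid. World frame = base frame: x ahead of the robot, y to its left, z up, the work surface at z = 0. Lengths are in m, angles in rad, forces in N, time in s.
With the tool pointing down it reaches from about 0.375 to 0.9 m from the base axis. Payload 3.1 kg.
Tool frame: the origin (TCP) lies midway between the tips of the shut fingers; the grasp point (between the pads) lies 19 mm behind it; z points along the fingers, y is the line along which they close (so a half turn about z gives the same grasp; the last joint's range is limited). The gripper opens to 87 mm and grips with 3 to 60 N. Pads are 19 mm wide; open, the fingers measure 117 mm over their backs; the gripper's body (75 mm by 190 mm) begins 51 mm behind the grasp point.
Start: joints at [-1.486, 0.527, 1.433, -0, 1.181, -0.178], TCP at [0.163, -0.603, 0.189] pointing down, gripper open.
Joint ranges: [-3.08, 3.08], [-0.75, 2.2], [0.22, 2.44], [-1.43, 4.57], [0, 2.65], [-2.85, 2.85]. Speed limits (rad/s): [2.79, 2.79, 3.14, 3.14, 3.14, 3.14].

INTERFACE

Orientations are given as a unit quaternion [x, y, z, w].
In Python, from rig import status, imaging, order gives the robot as it stands.
- The arm moves only by the tool arm_command, never from a script. Its argument "deltas" is one flat list of numbers, 5 for each row, row after row: the opening, from -1 (shut) to 1 (fully open), so that 0 is half open, then the shift along the tool's x, y, z in m, then the turn about the tool's z in rad. In form: [gripper, tx, ty, tz, roll, gripper, tx, ty, tz, roll, ...]. A call has 1 to 12 rows; each row shifts and turns the commanded pose from where the row before left it, along the tool's axes as they then stand; what a row does not reach is not made up. A row lasts 1/8 s, in which the tool goes at most 62.5 mm and 10.7 degrees, less where a joint would pass 70% of its speed; a pose out of reach is approached as far as the arm can. A call with a gripper value outside its range is refused whole. The fingers move at their own pace and stop on an object; "newtons" is the grip in N (left out, the last holds). Time passes only in rows, so rows that do not move let the fingers close. It gives the time, the measured TCP pose, the force, the opening and the grip force at its end, in the units of the state.
- status.get_obs(): the state, without advancing time (a new reading comes with each control period).
- imaging.camera(name): name is "scene" or "top"; returns (picture, depth): 420x560x3 uint8, red, green, blue; 420x560 float32, m along the optical axis (not along the pixel's ray), 0 where there is no reading.
- imaging.camera_params(name): a dict with "intrinsics" (3x3 intrinsics, pixels), "camera_from_world" (4x4, takes a point from world to camera coordinates). Camera axes: x right, y up, looking along -z (the intrinsics and any distortion apply to the point x, -y, -z); pixel columns grow to the right and rows downward; lengths in m; the calibration is good to about 2 mm. A picture is of the moment at which its call begins. camera_params takes no time and is no camera call.
- order.hand_in(): hands the job in; it is judged then, once.
The state is a dict: "time": time; "q": joint angles; "joint_velocities": joint speeds; "joint_torque": joint torques, N m; "position": TCP position; "tool_rot": TCP orientation; "ft_force": force on the tool from outside, world axes, zero at the start; "moment": the same for the moment, N m; "grip_width": finger opening in m; "grip_force": force on a finger pad.
Only numpy, scipy, OpenCV 4.12 (cv2) and the standard library are available. Lean on these libraries where they do the work, as an engineer would, in place of code of your own. Each camera call takes 0.05 s, during which the arm holds its last target. There are 200 camera calls.

## Working session

There is one attempt and no reset: what is moved stays moved. The work goes in short steps, Python scripts to look and compute and a tool call to move; the robot and the scene stay as the last step left them, time stands still between calls to the robot, and variables do not carry over. Pictures are saved under pics/ and viewed, at most 10 in all, crops included, and the job is handed in when it is done.

Besides the shell and the picture viewer there is one more tool, called after "Request:" by a JSON object that holds its "api" and its "payload", one argument or row to a line. arm_command: Moves the arm, as the interface text tells. Its arguments: {"type":"object","properties":{"deltas":{"type":"array"},"newtons":{"type":"number"}},"required":["deltas"]}

```bash
mkdir -p pics
python3 - <<'E'
from rig import status, imaging
import cv2,numpy as np
for n in("scene","top"):
    p,d=imaging.camera(n); cv2.imwrite(f"pics/{n}0.png",p[:,:,::-1]); np.savez(f"{n}0.npz",p=p,d=d)
    c=imaging.camera_params(n); print(n,c)
o=status.get_obs(); print(o)
E
```

```text
scene {'intrinsics': array([[454.20598947,   0.        , 278.3036306 ],
       [  0.        , 454.20598947, 213.36413561],
       [  0.        ,   0.        ,   1.        ]]), 'camera_from_world': array([[-0.83233348, -0.55377696,  0.02349562,  0.33357462],
       [ 0.3188012 , -0.44362469,  0.83759353, -0.31296172],
       [-0.45341677,  0.70464758,  0.54578845, -0.69298348],
       [ 0.        ,  0.        ,  0.        ,  1.        ]])}
top {'intrinsics': array([[509.14870727,   0.        , 280.68119253],
       [  0.        , 509.14870727, 214.035984  ],
       [  0.        ,   0.        ,   1.        ]]), 'camera_from_world': array([[ 0.01731657, -0.99983642, -0.00522202, -0.16081305],
       [ 0.99847847,  0.01701911,  0.05245079, -0.50765418],
       [-0.05235334, -0.00612235,  0.99860986, -1.23695391],
       [ 0.        ,  0.        ,  0.        ,  1.        ]])}
{'time': 0.1, 'q': array([-1.48550660e+00,  5.28396799e-01,  1.43378162e+00, -5.82341530e-06,
        1.18143149e+00, -1.78539396e-01]), 'joint_velocities': array([ 0.00100577, -0.00376381, -0.00115888, -0.00088975, -0.00025533,
       -0.00155804]), 'joint_torque': array([-3.04818441e-04, -4.40985346e+01, -1.77150679e+01,  6.35304954e-02,
        5.34176803e-02, -3.65442315e-05]), 'position': array([ 0.16292566, -0.60262297,  0.18815271]), 'tool_rot': array([ 9.91311234e-01,  1.31533340e-01,  4.43202448e-05, -1.00765505e-03]), 'ft_force': array([0.20416395, 0.00806128, 0.56340951]), 'moment': array([0.00903963, 0.02298327, 0.0254821 ]), 'grip_force': 0.0, 'grip_width': 0.08729850024756915}
```

View pics/top0.png

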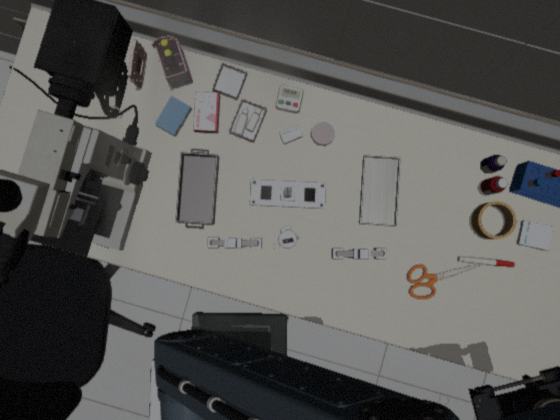

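View pics/scene0.png

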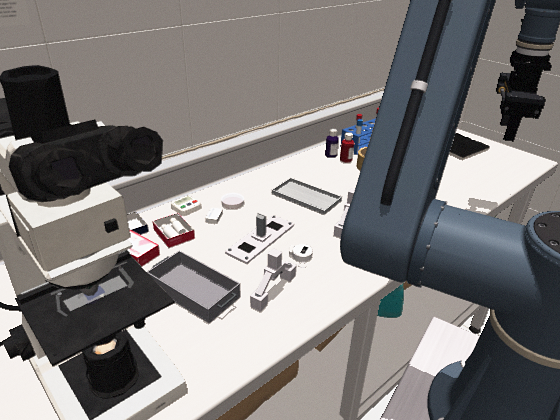

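The top view shows the bin at (198,188), balancer at (288,193), tray at (380,191), and the yokes at (235,243) and (359,254). The microscope is left of the bin, near (130,170).

```bash
cat > h.py <<'E'
import numpy as np,cv2
from rig import status, imaging
def cloud(n,d,K=None):
    c=imaging.camera_params(n);K=c["intrinsics"];T=np.linalg.inv(c["camera_from_world"])
    v,u=np.mgrid[:d.shape[0],:d.shape[1]]
    P=np.stack([(u-K[0,2])/K[0,0]*d,-(v-K[1,2])/K[1,1]*d,-d],-1)
    return P@T[:3,:3].T+T[:3,3]
def rays(n,uv,z):
    c=imaging.camera_params(n);K=c["intrinsics"];T=np.linalg.inv(c["camera_from_world"])
    uv=np.atleast_2d(uv).astype(float)
    D=np.stack([(uv[:,0]-K[0,2])/K[0,0],-(uv[:,1]-K[1,2])/K[1,1],-np.ones(len(uv))],-1)@T[:3,:3].T
    o=T[:3,3]; return o+D*((z-o[2])/D[:,2])[:,None]
E
python3 - <<'E'
from h import *
d=np.load("top0.npz")["d"];P=cloud("top",d);z=P[...,2]
print("table z",np.median(z[200:230,320:340]))
boxes=dict(A=(200,225,268,262),B=(325,240,392,268),bal=(245,170,332,215),bin=(170,143,225,235),tray=(352,148,408,232))
for k,(u0,v0,u1,v1) in boxes.items():
    Q=P[v0:v1,u0:u1];zz=Q[...,2]
    lo={'A':.02,'B':.02,'bal':.005,'bin':.02,'tray':.008}[k]
    m=((zz>lo)&(zz<.2)).astype(np.uint8)
    pts=Q[m>0]; r=cv2.minAreaRect(pts[:,:2].astype(np.float32)); print(k,len(pts),r,"zmax",pts[:,2].max(),np.percentile(pts[:,2],[50,90]))
    if k in "A B bal":
        t=pts[pts[:,2]>(.055 if k=='bal' else .088)]; print("  top",len(t),t.mean(0),t.min(0),t.max(0),cv2.minAreaRect(t[:,:2].astype(np.float32)))
# obstacles z>0.1
for name,(u0,v0,u1,v1) in dict(mic=(90,100,170,250)).items():
    Q=P[v0:v1,u0:u1].reshape(-1,3)
    for h in (.05,.1,.15,.2,.3):
        q=Q[(Q[:,2]>h)&(Q[:,0]>.4)&(Q[:,0]<.72)]
        if len(q):print(h,len(q),"min y",np.percentile(q[:,1],.5),q[np.argmin(q[:,1])])
for u,v in ((288,238),(247,120),(290,135),(206,112),(322,133)):print((u,v),P[v,u])
E
```

```text
table z 0.0013088565849058709
A 508 ((0.4409348666667938, -0.028633609414100647), (0.15338753163814545, 0.049048129469156265), 78.37266540527344) zmax 0.10389774443146083 [0.05172577 0.09832456]
  top 81 [ 0.4377843  -0.04048733  0.09897178] [ 0.42843487 -0.05001025  0.09245901] [ 0.44704669 -0.0307647   0.10389774] ((0.4377448558807373, -0.04030582681298256), (0.018301447853446007, 0.019209053367376328), 0.9577784538269043)
B 496 ((0.4186612367630005, -0.3431500196456909), (0.024182677268981934, 0.13008512556552887), 0.9878883361816406) zmax 0.10202947606088464 [0.05029293 0.09812474]
  top 89 [ 0.41802175 -0.3427664   0.09792331] [ 0.40859776 -0.35319064  0.08803349] [ 0.42730625 -0.33292924  0.10202948] ((0.41802364587783813, -0.34320956468582153), (0.01831694133579731, 0.020325107499957085), 1.526237964630127)
bal 1984 ((0.5657426118850708, -0.16789540648460388), (0.10934018343687057, 0.21071508526802063), 0.9933457374572754) zmax 0.07614699278458459 [0.00956242 0.01430073]
  top 52 [ 0.56064869 -0.16770656  0.06761727] [ 0.55065338 -0.17570557  0.06104801] [ 0.56959112 -0.159430
[... 365 characters left out ...]
18210627138614655), 87.2099838256836) zmax 0.022928912244688515 [0.01210874 0.01688614]
0.05 3979 min y -0.15971998116565483 [ 0.44490784 -0.15971998  1.26102146]
0.1 2625 min y -0.15971998116565483 [ 0.44490784 -0.15971998  1.26102146]
0.15 2079 min y -0.15971998116565483 [ 0.44490784 -0.15971998  1.26102146]
0.2 1535 min y -0.15971998116565483 [ 0.44490784 -0.15971998  1.26102146]
0.3 122 min y -0.15971998116565483 [ 0.44490784 -0.15971998  1.26102146]
(288, 238) [ 0.45185312 -0.17093112  0.02092037]
(247, 120) [ 0.74482813 -0.06373454  0.00265998]
(290, 135) [ 0.70684562 -0.17174749  0.01158087]
(206, 112) [0.75683114 0.03522168 0.02870713]
(322, 133) [ 0.71159774 -0.25039259  0.01873001]
```

Run:
```python
from h import *
f=np.load("top0.npz");d=f["d"];p=f["p"];P=cloud("top",d);z=P[...,2]
boxes=dict(A=(200,230,268,255),B=(325,240,392,268))
for k,(u0,v0,u1,v1) in boxes.items():
    Q=P[v0:v1,u0:u1].reshape(-1,3);c=dict(A=(.4378,-.0405),B=(.418,-.3432))[k]
    pts=Q[(Q[:,2]>.02)&(Q[:,2]<.11)&(np.hypot(Q[:,0]-c[0],Q[:,1]-c[1])<.08)]
    x=pts[:,:2]-np.median(pts[:,:2],0); w=np.linalg.svd(x-x.mean(0),full_matrices=False)[2][0]
    print(k,"dir",w,np.degrees(np.arctan2(w[1],w[0]))%180, "ends along",np.percentile(pts[:,1],[1,99]),np.percentile(pts[:,0],[1,99]))
g=cv2.cvtColor(p,cv2.COLOR_RGB2GRAY)
crop=cv2.resize(p[140:270,165:415],None,fx=3.2,fy=3.2,interpolation=cv2.INTER_CUBIC);cv2.imwrite("pics/crop0.png",crop[:,:,::-1])
Q=P.reshape(-1,3)
for x0 in np.arange(.36,.76,.04):
    r=[]
    for lo in (.03,.08,.13,.2):
        q=Q[(Q[:,0]>x0)&(Q[:,0]<x0+.04)&(Q[:,1]>.1)&(Q[:,1]<.35)&(Q[:,2]>lo)&(Q[:,2]<.6)]
        r.append(np.round(np.percentile(q[:,1],1),3) if len(q)>3 else None)
    print(round(x0,2),r)
# scene cam: knife top & column
```

```text
A dir [ 0.00278804 -0.99999611] 90.1597430304513 ends along [-0.10350046  0.02230237] [0.42606639 0.45041502]
B dir [-0.0266502   0.99964482] 91.52712501176099 ends along [-0.40762212 -0.27986371] [0.40577323 0.43156521]
0.36 [np.float64(0.272), np.float64(0.272), np.float64(0.272), np.float64(0.272)]
0.4 [np.float64(0.233), np.float64(0.239), np.float64(0.239), np.float64(0.239)]
0.44 [np.float64(0.225), np.float64(0.23), np.float64(0.23), np.float64(0.23)]
0.48 [np.float64(0.212), np.float64(0.217), np.float64(0.219), np.float64(0.22)]
0.52 [np.float64(0.199), np.float64(0.214), np.float64(0.214), np.float64(0.214)]
0.56 [np.float64(0.165), np.float64(0.167), np.float64(0.205), np.float64(0.206)]
0.6 [np.float64(0.171), np.float64(0.172), np.float64(0.187), np.float64(0.197)]
0.64 [np.float64(0.173), np.float64(0.189), np.float64(0.191), np.float64(0.194)]
0.68 [np.float64(0.188), np.float64(0.189), np.float64(0.201), np.float64(0.201)]
0.72 [np.float64(0.17), np.float64(0.17), np.float64(0.17), np.float64(0.17)]
```

View pics/crop0.png

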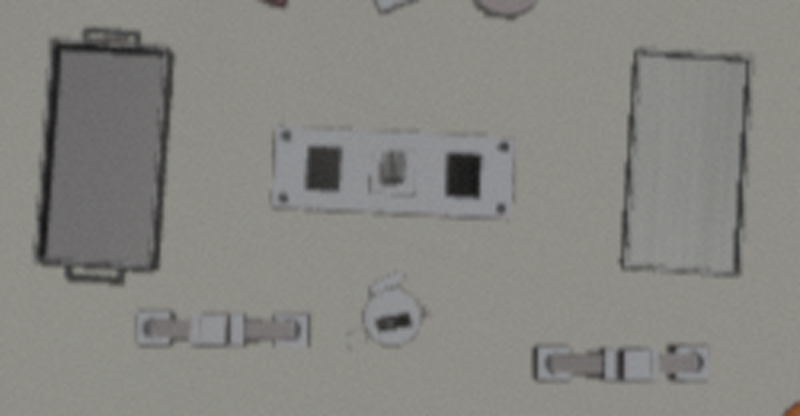

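Run:
```python
from h import *
def R(l,z): return rays("top",np.array(l)/3.2+[165,140],z)-[0,0,0]
def ang(v): return np.degrees(np.arctan2(v[1],v[0]))%180
b=R([(286,135),(504,147),(502,209),(284,198)],.008);print("bal",b.mean(0),ang(b[1]-b[0]+b[2]-b[3]),np.linalg.norm(b[1]-b[0]))
for n,l,z in(("bin",[(52,42),(172,50),(157,270),(38,263)],.036),("tray",[(635,50),(750,57),(738,273),(622,268)],.014)):
    b=R(l,z);print(n,b.mean(0),ang(b[1]-b[0]+b[2]-b[3])," long",ang(b[3]-b[0]+b[2]-b[1]),np.linalg.norm(b[1]-b[0]),np.linalg.norm(b[3]-b[0]))
k=R([(322,168),(463,175)],.008);print("pads",k.mean(0),ang(k[1]-k[0]))
print("knife",R([(392,160)],.071))
print("stems",R([(212,329),(638,364)],.097))
f=np.load("scene0.npz");P=cloud("scene",f["d"])
for nm,c,h0 in(("A",(.4378,-.0405),.09),("B",(.418,-.343),.09),("K",(.5605,-.168),.06)):
    q=P[(np.hypot(P[...,0]-c[0],P[...,1]-c[1])<.03)&(P[...,2]>h0)&(P[...,2]<.12)]
    if len(q):print(nm,len(q),q.mean(0),q.min(0),q.max(0))
from scipy.spatial.transform import Rotation as Ro
print(Ro.from_quat(status.get_obs()["tool_rot"]).as_matrix().round(3))
```

```text
bal [ 0.56090081 -0.16950708  0.008     ] 87.93391874499531 0.1686413197534405
bin [0.56703078 0.04936514 0.036     ] 87.35927729577102  long 177.73002901163363 0.09132494241585191 0.16794231648098473
tray [ 0.57228058 -0.39363932  0.014     ] 87.96952297204066  long 177.13137643911512 0.08859796209395755 0.16840059618830244
pads [ 0.56143666 -0.16836641  0.008     ] 88.112191198823
knife [[ 0.56403092 -0.16744229  0.071     ]]
stems [[ 0.43820936 -0.04084833  0.097     ]
 [ 0.4185988  -0.34479035  0.097     ]]
A 107 [ 0.43692145 -0.03756539  0.09545775] [ 0.42700801 -0.04941449  0.09034235] [ 0.44919051 -0.02896118  0.09949049]
B 36 [ 0.42251148 -0.33874246  0.09576514] [ 0.41571523 -0.35240852  0.09003029] [ 0.42975884 -0.33108327  0.0990224 ]
K 50 [ 0.55948004 -0.1644594   0.06540407] [ 0.55136674 -0.17367944  0.06030842] [ 0.57157845 -0.15836207  0.07185778]
[[ 0.965  0.261 -0.   ]
 [ 0.261 -0.965  0.002]
 [ 0.    -0.002 -1.   ]]
```

Request:
{"api": "arm_command", "payload": {
  "deltas": [1,0,0,0,-0.1645,1,0,0,0,-0.1645,1,0,0,0,-0.1645,1,0,0,0,-0.1645,1,0,0,0,-0.1645,1,0,0,0,-0.1645,1,0,0,0,-0.1645,1,0,0,0,-0.1645,1,0.0325,0.032,0,0,1,0.0325,0.032,0,0,1,0.0325,0.032,0,0,1,0.0325,0.032,0,0],
  "newtons": 15
}}

```text
time: 1.6
position: [0.2906, -0.4708, 0.1886]
tool_rot: [0.704, 0.71, 0.0, -0.0]
ft_force: [2.2, 0.4, 0.3]
grip_width: 0.0874
grip_force: 0.0
```

Request:
{"api": "arm_command", "payload": {
  "deltas": [1,0.0325,0.032,0,0,1,0.0325,0.032,0,0,1,0.0325,0.032,0,0,1,0.0325,0.032,0,0,1,0,0,0,0,1,0,0,0,0]
}}

```text
time: 2.35
position: [0.4164, -0.3411, 0.1888]
tool_rot: [0.704, 0.711, -0.0, -0.0]
ft_force: [0.7, 0.1, -0.3]
grip_width: 0.0869
grip_force: 0.0
```

Request:
{"api": "arm_command", "payload": {
  "deltas": [1,-0.002,0.0025,0.04,0,1,0,0,0.04,0,1,0,0,0.03,0,1,0,0,0.018,0,1,0,0,0,0,-1,0,0,0,0,-1,0,0,0,0,-1,0,0,0,0,-1,0,0,0,0,-1,0,0,0,0,-1,0,0,0,0],
  "newtons": 20
}}

```text
time: 3.72
position: [0.4192, -0.343, 0.0611]
tool_rot: [0.704, 0.71, -0.0, 0.0]
ft_force: [-0.6, 0.3, -0.0]
grip_width: 0.035
grip_force: 0.0
```

Request:
{"api": "arm_command", "payload": {
  "deltas": [-1,0,0,0,0,-1,0,0,0,0,-1,0,0,0,0,-1,0,0,0,0]
}}

```text
time: 4.22
position: [0.4192, -0.343, 0.061]
tool_rot: [0.704, 0.71, 0.0, -0.0]
ft_force: [0.2, 1.4, -0.3]
grip_width: 0.0212
grip_force: 20.0
```

Request:
{"api": "arm_command", "payload": {
  "deltas": [-1,0,0,-0.03,0,-1,0,0,-0.04,0,-1,0,0,-0.03,0,-1,0.035,0.028,0,0,-1,0.035,0.028,0,0,-1,0.035,0.028,0,0,-1,0.035,0.028,0,0,-1,0.035,0.03,0,0.044,-1,0,0,0,0,-1,0,0,0,0]
}}

```text
time: 5.48
position: [0.5588, -0.1665, 0.1605]
tool_rot: [0.719, 0.695, -0.001, -0.001]
ft_force: [0.5, 0.5, -1.5]
grip_width: 0.0212
grip_force: 20.0
```

Run:
```python
from h import *
o=status.get_obs();print(o["position"],o["tool_rot"],o["grip_width"],o["grip_force"])
p,d=imaging.camera("scene");cv2.imwrite("pics/s1.png",cv2.resize(p[180:330,180:380],None,fx=3.5,fy=3.5)[:,:,::-1])
P=cloud("scene",d);c=o["position"]
q=P[(np.hypot(P[...,0]-c[0],P[...,1]-c[1])<.09)&(P[...,2]>.09)&(P[...,2]<.13)]
print(len(q),np.percentile(q,[1,99],axis=0))
```

```text
[ 0.55880323 -0.16653439  0.16045197] [ 7.19048295e-01  6.94959516e-01 -5.25126807e-04 -7.38837218e-04] 0.02118983300648147 19.993093013763428
420 [[ 0.54250614 -0.2298706   0.10001536]
 [ 0.56998048 -0.09957706  0.12965708]]
```

View pics/s1.png

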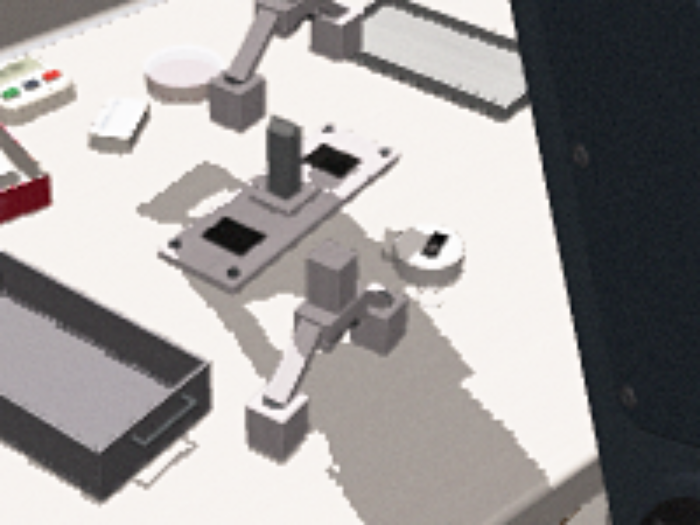

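The yoke hangs level above the balancer. The column top is at crop (284,125) and the plate is clear below it. Next I lower it.

Request:
{"api": "arm_command", "payload": {
  "deltas": [-1,-0.0015,0.002,0.02,0,-1,0,0,0.025,0,-1,0,0,0.02,0,-1,0,0,0.01,0,-1,0,0,0.002,0,-1,0,0,0,0,-1,0,0,0,0]
}}

```text
time: 6.4
position: [0.5621, -0.1687, 0.0849]
tool_rot: [0.719, 0.695, 0.0, 0.001]
ft_force: [-0.3, 0.1, -2.5]
grip_width: 0.0215
grip_force: 20.0
```

Run:
```python
from h import *
o=status.get_obs();print(o["position"],o["ft_force"],o["moment"])
```

```text
[ 0.5620817  -0.1687164   0.08489715] [-0.31302997  0.07292084 -2.52590565] [-0.05691155 -0.12372979 -0.02692973]
```

Request:
{"api": "arm_command", "payload": {
  "deltas": [-1,0,0,0.0015,0,-1,0,0,0,0,-1,0,0,0,0]
}}

```text
time: 6.78
position: [0.5616, -0.1682, 0.0826]
tool_rot: [0.719, 0.695, 0.0, 0.0]
ft_force: [0.7, -0.3, -2.5]
grip_width: 0.0214
grip_force: 20.0
```

Request:
{"api": "arm_command", "payload": {
  "deltas": [-1,0,0,0.001,0,-1,0,0,0,0,-1,0,0,0,0]
}}

```text
time: 7.15
position: [0.5619, -0.1683, 0.082]
tool_rot: [0.719, 0.695, 0.0, 0.0]
ft_force: [0.3, 0.9, 2.6]
grip_width: 0.0211
grip_force: 20.0
```

Contact with the knife edge. Opening now and waiting for it to settle.

Request:
{"api": "arm_command", "payload": {
  "deltas": [-0.4,0,0,0,0,-0.3,0,0,0,0,-0.2,0,0,0,0,0,0,0,0,0,0,0,0,0,0,0.3,0,0,0,0,0.3,0,0,0,0,0.3,0,0,0,0,0.3,0,0,0,0]
}}

```text
time: 8.28
position: [0.5615, -0.1683, 0.0816]
tool_rot: [0.719, 0.695, 0.0, -0.0]
ft_force: [0.9, 1.3, -0.1]
grip_width: 0.0562
grip_force: 0.0
```

Request:
{"api": "arm_command", "payload": {
  "deltas": [0.3,0,0,-0.03,0,0.3,0,0,-0.04,0,0.3,0,0,-0.04,0,0.3,0,0,0,0,0.3,0,0,0,0,0.3,0,0,0,0,0.3,0,0,0,0,0.3,0,0,0,0,0.3,0,0,0,0,0.3,0,0,0,0,0.3,0,0,0,0,0.3,0,0,0,0]
}}

```text
time: 9.78
position: [0.5616, -0.1683, 0.1916]
tool_rot: [0.719, 0.695, 0.0, 0.0]
ft_force: [1.0, -0.2, -0.3]
grip_width: 0.0566
grip_force: 0.0
```

```bash
cat > bal.py <<'E'
from h import *
import sys
o=status.get_obs();print(o["time"],o["position"],o["grip_width"])
p,d=imaging.camera("scene");cv2.imwrite(f"pics/{sys.argv[1]}.png",cv2.resize(p[150:300,180:380],None,fx=3.5,fy=3.5)[:,:,::-1])
P=cloud("scene",d)
L=np.array([.036,.9994]);W=np.array([.9994,-.036]);r=P[...,:2]-[.561,-.168];l=r@L;w=r@W
for s in(-1,1):
    m=(abs(s*l-.052)<.022)&(abs(w)<.03)&(P[...,2]>.012)&(P[...,2]<.12);z=P[...,2][m];print("block",s,m.sum(),np.percentile(z,[2,50,90,98]).round(4),l[m].min().round(4),l[m].max().round(4))
m=(abs(l)<.04)&(abs(w)<.03)&(P[...,2]>.1)&(P[...,2]<.14);print("stem",m.sum(),P[m].mean(0),P[m].max(0))
E
python3 bal.py b1
```

```text
9.775 [ 0.56155488 -0.16833074  0.19162231] 0.05664339002120997
block -1 193 [0.0215 0.0389 0.052  0.0641] -0.0628 -0.0314
block 1 310 [0.0245 0.0495 0.0669 0.0722] 0.0306 0.0691
stem 121 [ 0.55764211 -0.16411631  0.11213763] [ 0.57078828 -0.1559763   0.11996073]
```

View pics/b1.png

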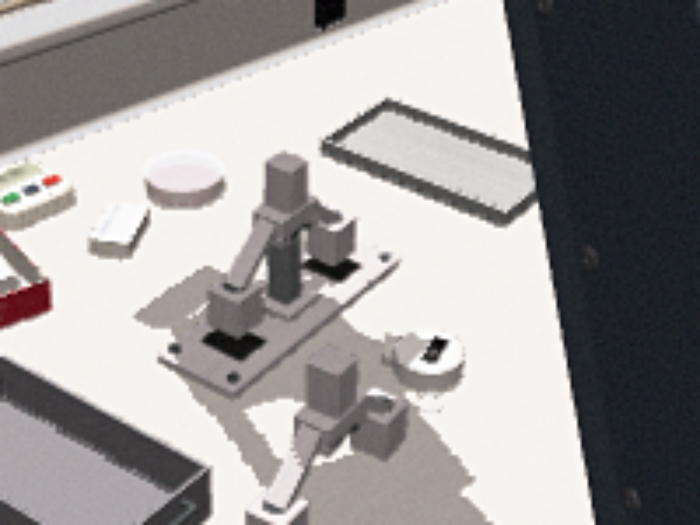

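It looks level: both blocks hover over the dark pads, at (235,310) and (332,240), and the stem is vertical. I'll confirm with numbers after another second.

Request:
{"api": "arm_command", "payload": {
  "deltas": [0.3,0,0,0,0,0.3,0,0,0,0,0.3,0,0,0,0,0.3,0,0,0,0,0.3,0,0,0,0,0.3,0,0,0,0,0.3,0,0,0,0,0.3,0,0,0,0]
}}

```text
time: 10.82
position: [0.5615, -0.1683, 0.1915]
tool_rot: [0.719, 0.695, 0.0, -0.0]
ft_force: [0.7, -0.7, 0.1]
grip_width: 0.0566
grip_force: 0.0
```

```bash
cat > tilt.py <<'E'
from h import *
p,d=imaging.camera("scene");P=cloud("scene",d);print(status.get_obs()["time"])
L=np.array([.036,.9994]);W=np.array([.9994,-.036]);r=P[...,:2]-[.561,-.168];l=r@L;w=r@W
for s in(-1,1):
    m=(s*l>.048)&(s*l<.075)&(abs(w)<.025)&(P[...,2]>.014)&(P[...,2]<.09)
    z=P[...,2][m];print("block",s,m.sum(),"z 3/97%",np.percentile(z,[3,97]).round(4),"l",np.percentile(l[m],[3,97]).round(4))
p,d=imaging.camera("top");P=cloud("top",d);r=P[...,:2]-[.561,-.168];l=r@L;w=r@W
for s in(-1,1):
    m=(abs(s*l-.058)<.008)&(abs(w)<.010);z=P[...,2][m];print("top view block",s,m.sum(),np.percentile(z,[10,50,90]).round(4))
E
python3 tilt.py
```

```text
10.875
block -1 55 z 3/97% [0.0228 0.0506] l [-0.0628 -0.0487]
block 1 210 z 3/97% [0.024  0.0576] l [0.049  0.0671]
top view block -1 107 [0.5525 0.5618 0.5684]
top view block 1 183 [0.0531 0.5855 0.5901]
```

Both blocks' undersides are about 23 mm up, so this yoke is level after 3 s and counts as balanced: it goes to the tray.

Request:
{"api": "arm_command", "payload": {
  "deltas": [0.3,0,0,0.04,0,0.3,0,0,0.04,0,0.3,0,0,0.029,0,0.3,0,0,0,0,-1,0,0,0,0,-1,0,0,0,0,-1,0,0,0,0,-1,0,0,0,0,-1,0,0,0,0,-1,0,0,0,0]
}}

```text
time: 12.18
position: [0.5619, -0.1685, 0.083]
tool_rot: [0.719, 0.695, 0.0, 0.0]
ft_force: [-0.1, -0.8, 2.4]
grip_width: 0.0214
grip_force: 20.0
```

Request:
{"api": "arm_command", "payload": {
  "deltas": [-1,0,0,0,0,-1,0,0,0,0,-1,0,0,-0.03,0,-1,0,0,-0.04,0,-1,0,0,-0.03,0]
}}

```text
time: 12.8
position: [0.5611, -0.1681, 0.1828]
tool_rot: [0.719, 0.695, -0.0, -0.001]
ft_force: [0.6, 0.3, -2.4]
grip_width: 0.0207
grip_force: 20.0
```

Request:
{"api": "arm_command", "payload": {
  "deltas": [-1,0,0,0,0.1755,-1,0,0,0,0.1755,-1,0,0,0,0.1755,-1,0,0,0,0.1755,-1,0,0,0,0.1755,-1,0,0,0,0.1755,-1,0,0,0,0.1755,-1,0,0,0,0.1755,-1,0,0,0,0.1755,-1,0,0,0,0]
}}

```text
time: 14.05
position: [0.5606, -0.1679, 0.1813]
tool_rot: [1.0, -0.021, -0.001, -0.001]
ft_force: [1.0, 0.1, -1.5]
grip_width: 0.0208
grip_force: 20.0
```

Request:
{"api": "arm_command", "payload": {
  "deltas": [-1,0.004,0.045,0,0,-1,0.004,0.045,0,0,-1,0.004,0.045,0,0,-1,0.004,0.045,0,0,-1,0.004,0.045,0,0,-1,0,0,0,0,-1,0,0,0,0]
}}

```text
time: 14.92
position: [0.5709, -0.3931, 0.1813]
tool_rot: [1.0, -0.021, -0.001, -0.001]
ft_force: [-0.3, 0.7, -2.3]
grip_width: 0.0208
grip_force: 20.0
```

Request:
{"api": "arm_command", "payload": {
  "deltas": [-1,0.001,0.001,0.03,0,-1,0,0,0.035,0,-1,0,0,0.03,0,-1,0,0,0.016,0,-1,0,0,0.003,0,-1,0,0,0,0,-1,0,0,0,0]
}}

```text
time: 15.8
position: [0.5735, -0.3957, 0.0701]
tool_rot: [1.0, -0.022, 0.001, 0.001]
ft_force: [-0.1, 0.5, -2.0]
grip_width: 0.0212
grip_force: 20.0
```

Request:
{"api": "arm_command", "payload": {
  "deltas": [-1,0,0,0.0015,0,-1,0,0,0,0]
}}

```text
time: 16.05
position: [0.5727, -0.3952, 0.0675]
tool_rot: [1.0, -0.022, 0.0, 0.0]
ft_force: [0.0, 0.1, -3.1]
grip_width: 0.021
grip_force: 20.0
```

Request:
{"api": "arm_command", "payload": {
  "deltas": [-1,0,0,0.002,0,-1,0,0,0,0,-1,0,0,0,0]
}}

```text
time: 16.42
position: [0.5736, -0.3955, 0.0658]
tool_rot: [1.0, -0.022, 0.001, 0.001]
ft_force: [3.1, -0.2, 2.1]
grip_width: 0.0208
grip_force: 20.0
```

Request:
{"api": "arm_command", "payload": {
  "deltas": [-1,0,0,0.0005,0,-1,0,0,0,0]
}}

```text
time: 16.68
position: [0.574, -0.3957, 0.0656]
tool_rot: [1.0, -0.022, 0.001, 0.001]
ft_force: [4.5, 0.6, 3.1]
grip_width: 0.021
grip_force: 20.0
```

Request:
{"api": "arm_command", "payload": {
  "deltas": [-0.4,0,0,0,0,-0.2,0,0,0,0,0.2,0,0,0,0,0.2,0,0,0,0,0.2,0,0,-0.03,0,0.2,0,0,-0.04,0,0.2,0,0,-0.055,0,0.2,0,0,0,0]
}}

```text
time: 17.68
position: [0.5754, -0.3977, 0.1957]
tool_rot: [1.0, -0.022, 0.004, 0.004]
ft_force: [-0.0, 0.4, -0.5]
grip_width: 0.0518
grip_force: 0.0
```

Request:
{"api": "arm_command", "payload": {
  "deltas": [1,0,0,0,-0.179,1,0,0,0,-0.179,1,0,0,0,-0.179,1,0,0,0,-0.179,1,0,0,0,-0.179,1,0,0,0,-0.179,1,0,0,0,-0.179,1,0,0,0,-0.179,1,0,0,0,-0.183,1,0,0,0,0]
}}

```text
time: 18.92
position: [0.5719, -0.3945, 0.1881]
tool_rot: [0.708, 0.706, -0.0, -0.001]
ft_force: [-0.3, -0.1, -1.0]
grip_width: 0.087
grip_force: 0.0
```

Request:
{"api": "arm_command", "payload": {
  "deltas": [1,0.0355,-0.0135,0,0,1,0.0355,-0.0135,0,0,1,0.0355,-0.0135,0,0,1,0.0355,-0.0135,0,0,1,0.0355,-0.0135,0,0,1,0.0355,-0.0135,0,0,1,0.0355,-0.0135,0,0,1,0.0355,-0.0135,0,0,1,0.0355,-0.0135,0,0,1,0.0355,-0.0135,0,0,1,0,0,0,0,1,0,0,0,0]
}}

```text
time: 20.42
position: [0.4381, -0.0405, 0.1896]
tool_rot: [0.707, 0.707, 0.0, 0.001]
ft_force: [0.9, -0.2, -0.2]
grip_width: 0.087
grip_force: 0.0
```

Run:
```python
from h import *
p,d=imaging.camera("top");cv2.imwrite("pics/t2.png",cv2.resize(p[140:270,165:415],None,fx=3.2,fy=3.2)[:,:,::-1])
P=cloud("top",d)
m=(abs(P[...,0]-.573)<.085)&(abs(P[...,1]+.394)<.045)&(P[...,2]>.025)&(P[...,2]<.12);q=P[m];print(len(q),np.percentile(q,[1,99],axis=0))
```

```text
567 [[ 0.50629937 -0.407129    0.02646236]
 [ 0.63473427 -0.37894283  0.10395831]]
```

View pics/t2.png

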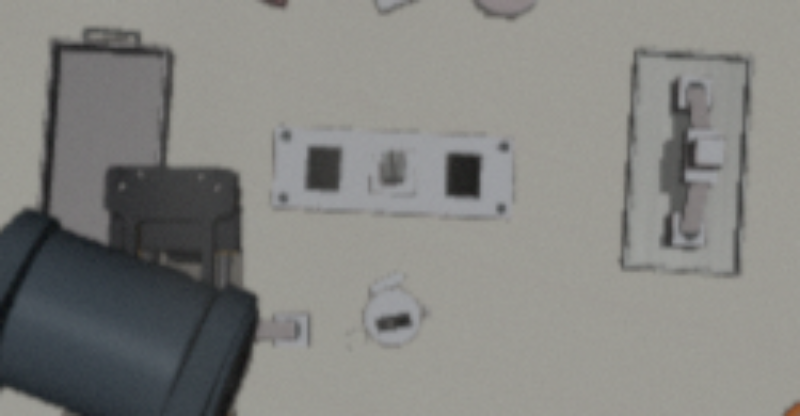

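The first yoke stands upright in the middle of the tray, crop (695,160). Now the second yoke.

Request:
{"api": "arm_command", "payload": {
  "deltas": [1,0,0,0.04,0,1,0,0,0.04,0,1,0,0,0.03,0,1,0,0,0.018,0,1,0,0,0,0,-1,0,0,0,0,-1,0,0,0,0,-1,0,0,0,0,-1,0,0,0,0,-1,0,0,0,0,-1,0,0,0,0,-1,0,0,0,0]
}}

```text
time: 21.98
position: [0.4375, -0.0401, 0.0615]
tool_rot: [0.707, 0.707, 0.0, 0.0]
ft_force: [0.5, -0.8, -0.0]
grip_width: 0.0249
grip_force: 0.2
```

Request:
{"api": "arm_command", "payload": {
  "deltas": [-1,0,0,0,0,-1,0,0,0,0,-1,0,0,0,0,-1,0,0,0,0]
}}

```text
time: 22.48
position: [0.4376, -0.0401, 0.0616]
tool_rot: [0.707, 0.707, 0.0, 0.0]
ft_force: [-0.1, -0.2, 1.0]
grip_width: 0.0212
grip_force: 20.0
```

Request:
{"api": "arm_command", "payload": {
  "deltas": [-1,0,0,-0.03,0,-1,0,0,-0.04,0,-1,0,0,-0.03,0,-1,-0.03,0.029,0,0,-1,-0.03,0.029,0,0,-1,-0.03,0.029,0,0,-1,-0.03,0.029,0,0,-1,-0.0075,0.007,0,0.035,-1,0,0,0,0,-1,0,0,0,0]
}}

```text
time: 23.72
position: [0.5587, -0.166, 0.1609]
tool_rot: [0.719, 0.695, -0.0, -0.002]
ft_force: [0.4, 0.1, -2.7]
grip_width: 0.0209
grip_force: 20.0
```

Request:
{"api": "arm_command", "payload": {
  "deltas": [-1,-0.0025,0.003,0.02,0,-1,0,0,0.025,0,-1,0,0,0.02,0,-1,0,0,0.01,0,-1,0,0,0.002,0,-1,0,0,0.001,0,-1,0,0,0,0,-1,0,0,0,0]
}}

```text
time: 24.72
position: [0.5638, -0.1703, 0.0841]
tool_rot: [0.719, 0.695, 0.0, 0.001]
ft_force: [0.2, -0.3, -2.1]
grip_width: 0.0212
grip_force: 20.0
```

Request:
{"api": "arm_command", "payload": {
  "deltas": [-1,0,0,0.001,0,-1,0,0,0,0,-1,0,0,0,0]
}}

```text
time: 25.1
position: [0.5639, -0.1702, 0.0832]
tool_rot: [0.719, 0.695, 0.0, 0.001]
ft_force: [-0.5, 0.5, 3.7]
grip_width: 0.0214
grip_force: 20.0
```

Request:
{"api": "arm_command", "payload": {
  "deltas": [-0.4,0,0,0,0,-0.3,0,0,0,0,-0.2,0,0,0,0,0,0,0,0,0,0,0,0,0,0,0.3,0,0,0,0,0.3,0,0,0,0,0.3,0,0,0,0]
}}

```text
time: 26.1
position: [0.5635, -0.1702, 0.0826]
tool_rot: [0.719, 0.695, 0.0, 0.0]
ft_force: [-0.1, -0.3, -0.9]
grip_width: 0.0558
grip_force: 0.0
```

Request:
{"api": "arm_command", "payload": {
  "deltas": [0.3,0,0,-0.03,0,0.3,0,0,-0.04,0,0.3,0,0,-0.04,0,0.3,0,0,0,0,0.3,0,0,0,0,0.3,0,0,0,0,0.3,0,0,0,0,0.3,0,0,0,0,0.3,0,0,0,0,0.3,0,0,0,0,0.3,0,0,0,0,0.3,0,0,0,0]
}}

```text
time: 27.6
position: [0.5635, -0.1701, 0.1926]
tool_rot: [0.719, 0.695, 0.0, 0.0]
ft_force: [-0.5, 0.3, 0.2]
grip_width: 0.0569
grip_force: 0.0
```

```bash
python3 bal.py b2; python3 tilt.py
```

```text
27.6 [ 0.56345245 -0.1701285   0.19257946] 0.05690153251563678
block -1 190 [0.0328 0.0548 0.0675 0.0749] -0.0714 -0.0307
block 1 283 [0.0132 0.0374 0.0589 0.0653] 0.0302 0.0628
stem 122 [ 0.56095761 -0.15516159  0.11179854] [ 0.575411   -0.14720828  0.11997499]
27.7
block -1 99 z 3/97% [0.0328 0.0673] l [-0.0694 -0.0484]
block 1 120 z 3/97% [0.0157 0.0419] l [0.0487 0.0593]
top view block -1 122 [0.5554 0.5643 0.5702]
top view block 1 182 [0.0122 0.5878 0.5918]
```

View pics/b2.png

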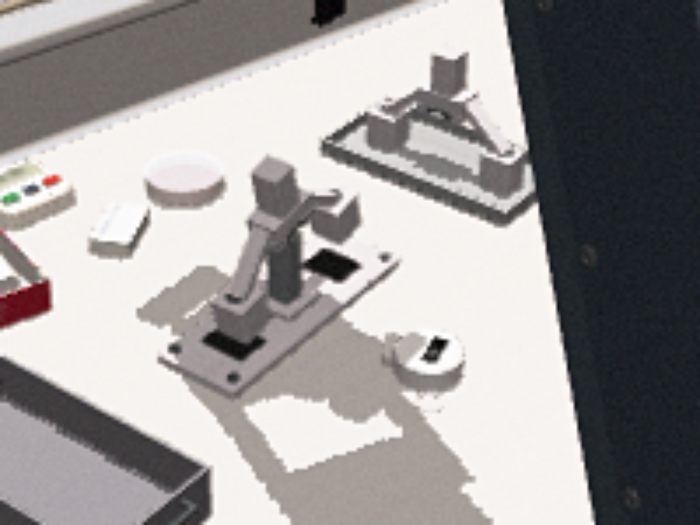

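The second yoke tips: its +y block at (240,315) is on the plate and the other is raised. It goes to the bin. Regrasping now; the stem has shifted about 6–8 mm towards +y.

Request:
{"api": "arm_command", "payload": {
  "deltas": [0.3,0.008,-0.001,0.04,0,0.3,0,0,0.04,0,0.3,0,0,0.03,0,0.3,0,0,0,0,-1,0,0,0,0,-1,0,0,0,0,-1,0,0,0,0,-1,0,0,0,0,-1,0,0,0,0,-1,0,0,0,0,-1,0,0,0,0]
}}

```text
time: 29.12
position: [0.5632, -0.1623, 0.083]
tool_rot: [0.719, 0.695, 0.0, 0.001]
ft_force: [0.7, -0.6, 4.8]
grip_width: 0.0204
grip_force: 20.0
```

Request:
{"api": "arm_command", "payload": {
  "deltas": [-1,0,0,0,0,-1,0,0,-0.03,0,-1,0,0,-0.04,0,-1,0,0,-0.04,0,-1,0,0,0,0]
}}

```text
time: 29.75
position: [0.5642, -0.1629, 0.1947]
tool_rot: [0.719, 0.695, 0.001, 0.003]
ft_force: [0.1, -0.4, -2.9]
grip_width: 0.02
grip_force: 20.0
```

Request:
{"api": "arm_command", "payload": {
  "deltas": [-1,0,0,0,0.1755,-1,0,0,0,0.1755,-1,0,0,0,0.1755,-1,0,0,0,0.1755,-1,0,0,0,0.1755,-1,0,0,0,0.1755,-1,0,0,0,0.1755,-1,0,0,0,0.1755,-1,0,0,0,0.1755,-1,0,0,0,0]
}}

```text
time: 31.0
position: [0.561, -0.1614, 0.19]
tool_rot: [1.0, -0.021, -0.002, -0.001]
ft_force: [0.2, -0.1, -2.3]
grip_width: 0.0202
grip_force: 20.0
```

Run:
```python
from h import *
o=status.get_obs();print(o["position"],o["tool_rot"],o["grip_width"])
p,d=imaging.camera("scene");cv2.imwrite("pics/s3.png",cv2.resize(p[130:330,130:380],None,fx=2.8,fy=2.8)[:,:,::-1])
```

```text
[ 0.56096905 -0.16136436  0.19000972] [ 0.99978484 -0.02057617 -0.00239645 -0.00107166] 0.020202235685173122
```

View pics/s3.png

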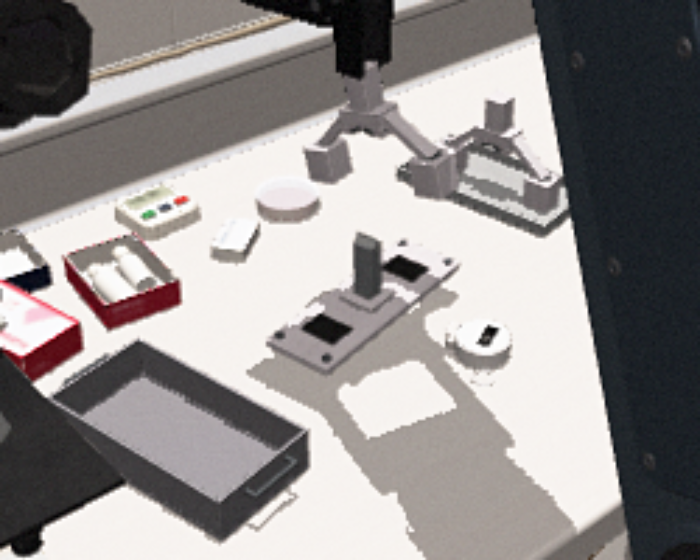

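The tilted yoke is held clear of everything; the bin, around (180,440), is empty. Moving over the bin.

Request:
{"api": "arm_command", "payload": {
  "deltas": [-1,0.0007,-0.0423,0,0,-1,0.0007,-0.0423,0,0,-1,0.0007,-0.0423,0,0,-1,0.0007,-0.0423,0,0,-1,0.0007,-0.0423,0,0,-1,0,0,0,0,-1,0,0,0,0]
}}

```text
time: 31.92
position: [0.5748, 0.0489, 0.1918]
tool_rot: [1.0, -0.02, -0.001, 0.0]
ft_force: [-0.2, 0.6, -1.1]
grip_width: 0.0202
grip_force: 20.0
```

Request:
{"api": "arm_command", "payload": {
  "deltas": [-1,0,0,0.03,0,-1,0,0,0.035,0,-1,0,0,0.025,0,-1,0,0,0.01,0,-1,0,0,0,0,-1,0,0,0,0]
}}

```text
time: 32.67
position: [0.5764, 0.0486, 0.0936]
tool_rot: [1.0, -0.022, 0.001, 0.0]
ft_force: [-0.1, -0.9, -2.2]
grip_width: 0.0203
grip_force: 20.0
```

Request:
{"api": "arm_command", "payload": {
  "deltas": [-1,-0.003,0,0.008,0,-1,0,0,0.006,0,-1,0,0,0.003,0,-1,0,0,0.003,0,-1,0,0,0,0],
  "newtons": 12
}}

```text
time: 33.3
position: [0.5731, 0.049, 0.0754]
tool_rot: [1.0, -0.021, 0.001, 0.0]
ft_force: [-4.0, -0.9, 14.8]
grip_width: 0.0215
grip_force: 12.1
```

Request:
{"api": "arm_command", "payload": {
  "deltas": [-1,0,0,0.002,0,-1,0,0,0.002,0,-1,0,0,0,0]
}}

```text
time: 33.67
position: [0.5746, 0.0488, 0.072]
tool_rot: [1.0, -0.021, 0.003, 0.001]
ft_force: [-2.7, -1.1, 15.5]
grip_width: 0.0218
grip_force: 12.1
```

Request:
{"api": "arm_command", "payload": {
  "deltas": [-1,0,0,0,0,-1,0,0,0.002,0,-1,0,0,0.002,0,-1,0,0,0,0],
  "newtons": 4
}}

```text
time: 34.17
position: [0.5745, 0.0487, 0.0661]
tool_rot: [1.0, -0.021, 0.002, 0.0]
ft_force: [1.6, -1.0, 5.1]
grip_width: 0.0223
grip_force: 4.0
```

Run:
```python
from h import *
p,d=imaging.camera("scene");cv2.imwrite("pics/s4.png",cv2.resize(p[180:340,110:330],None,fx=3.2,fy=3.2)[:,:,::-1])
print(status.get_obs()["ft_force"])
```

```text
[ 0.42902649 -0.09137971  5.51282844]
```

View pics/s4.png

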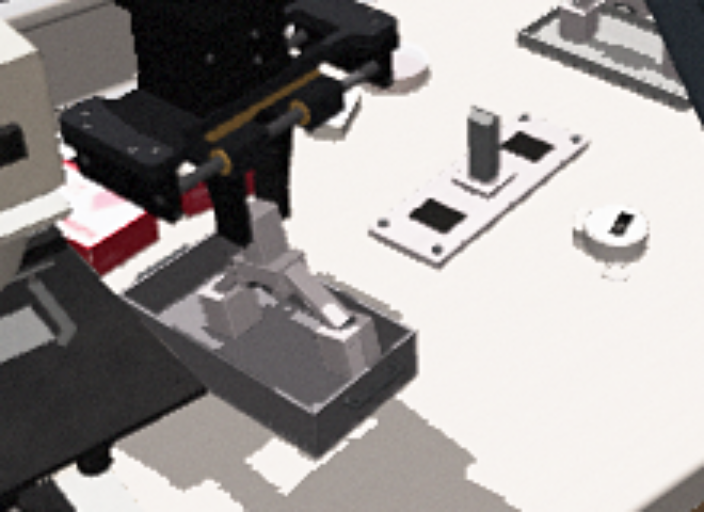

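The yoke is in the bin, nearly level, with its blocks at (230,310) and (345,340). Releasing and retreating.

Request:
{"api": "arm_command", "payload": {
  "deltas": [-0.4,0,0,0,0,-0.2,0,0,0,0,0.2,0,0,0,0,0.2,0,0,0,0,0.2,0,0,-0.03,0,0.2,0,0,-0.04,0,0.2,0,0,-0.055,0,0.2,0,0.04,0,0,0.2,0,0.04,0,0,0.2,0,0.04,0,0,0.2,0,0.04,0,0,0.2,0,0,0,0]
}}

```text
time: 35.72
position: [0.5655, -0.1134, 0.1894]
tool_rot: [1.0, -0.024, 0.0, 0.0]
ft_force: [0.2, 0.1, -0.2]
grip_width: 0.0526
grip_force: 0.0
```

Run:
```python
from h import *
p,d=imaging.camera("scene");cv2.imwrite("pics/s5.png",p[:,:,::-1])
P=cloud("scene",d)
P2=cloud("top",imaging.camera("top")[1])
for nm,P in(("scene",P),("top",P2)):
  for lo,hi in((.5,.54),(.6,.64)):
    m=(P[...,0]>lo)&(P[...,0]<hi)&(abs(P[...,1]-.049)<.02)&(P[...,2]<.12);print(nm,lo,m.sum(),np.percentile(P[...,2][m],[2,50,98]).round(4))
  m=(abs(P[...,0]-.57)<.05)&(abs(P[...,1]-.049)<.03)&(P[...,2]>.085)&(P[...,2]<.115);print("stem",P[m].mean(0),P[m].max(0))
```

```text
scene 0.5 436 [-0.4237  0.0524  0.0768]
scene 0.6 194 [-0.0006  0.005   0.0407]
stem [0.56369184 0.05309719 0.10089668] [0.58063292 0.06186589 0.11313967]
top 0.5 67 [-0.0012  0.0045  0.0077]
top 0.6 19 [0.0014 0.0042 0.008 ]<stdin>:8: RuntimeWarning: Mean of empty slice.
  ret = um.true_divide(
Traceback (most recent call last):
ValueError: zero-size array to reduction operation maximum which has no identity
```

View pics/s5.png

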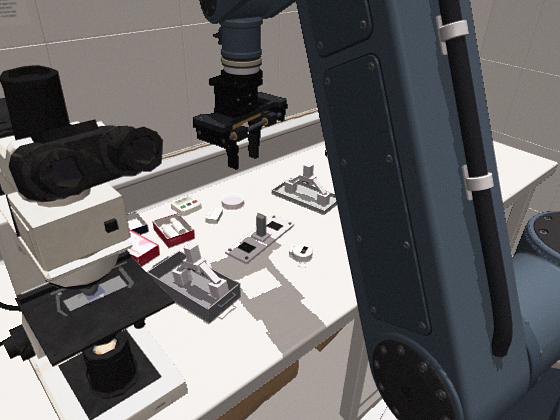

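Run:
```python
from h import *
L=np.array([.9990,-.0436]);W=np.array([.0436,.9990])
def prof(P,c):
    r=P[...,:2]-c;l=r@L;w=r@W;o=[]
    for a in np.arange(-.08,.081,.01):
        m=(abs(l-a)<.005)&(abs(w)<.018)&(P[...,2]>.0)&(P[...,2]<.13)
        o.append(int(1000*np.percentile(P[...,2][m],95)) if m.sum()>4 else -1)
    return o
S=cloud("scene",imaging.camera("scene")[1]);T=cloud("top",imaging.camera("top")[1])
for n,P in(("scene",S),("top",T)):
    print(n,"bin ",prof(P,[.567,.0495]));print(n,"tray",prof(P,[.573,-.394]))
for n,c in(("bin",[.567,.0495]),("tray",[.573,-.394])):
    r=S[...,:2]-c;m=(abs(r@L)<.05)&(abs(r@W)<.03)&(S[...,2]>.08)&(S[...,2]<.13);q=S[m];print(n,m.sum())
    for a in(.08,.085,.09,.095,.1):
        k=(q[:,2]>a)&(q[:,2]<a+.005);print(a,k.sum(),q[k].mean(0).round(4) if k.any() else '')
t=np.load("top0.npz")
```

```text
scene bin  [47, 58, 62, 66, 72, 77, 83, 110, 112, 110, 58, 47, 38, 33, 4, 4, 34]
scene tray [14, 31, 34, 41, 52, 59, 68, 99, 100, 90, 68, 52, 40, 36, 32, 4, 14]
top bin  [-1, -1, -1, 52, 8, 7, 8, 6, -1, -1, -1, -1, -1, -1, -1, -1, 37]
top tray [16, 32, 38, 47, 54, 63, 72, 103, 103, 102, 71, 59, 49, 42, 36, 7, 15]
bin 325
0.08 81 [0.5519 0.0527 0.0823]
0.085 35 [0.5609 0.0554 0.0873]
0.09 35 [0.5603 0.0532 0.0922]
0.095 38 [0.5628 0.0548 0.0973]
0.1 36 [0.5626 0.0533 0.1025]
tray 97
0.08 17 [ 0.568  -0.386   0.0825]
0.085 18 [ 0.5671 -0.3883  0.0871]
0.09 19 [ 0.5672 -0.3868  0.0922]
0.095 29 [ 0.5698 -0.3897  0.098 ]
0.1 14 [ 0.5711 -0.3911  0.1008]
```

The bin yoke is not flat: its −x block is caught on the bin's end wall (about 60 mm high where it should be 33). I'll regrasp it, shift it +x and lower it again.

Request:
{"api": "arm_command", "payload": {
  "deltas": [0.3,-0.0015,-0.0405,0,0,0.3,-0.0015,-0.0405,0,0,0.3,-0.0015,-0.0405,0,0,0.3,-0.0015,-0.0405,0,0,0.3,0,0,0,0,0.3,0,0,0,0],
  "newtons": 20
}}

```text
time: 36.67
position: [0.5663, 0.0521, 0.1896]
tool_rot: [1.0, -0.021, 0.0, 0.0]
ft_force: [-0.8, 0.4, -0.8]
grip_width: 0.0568
grip_force: 0.0
```

Run:
```python
from h import *
o=status.get_obs();print(o["position"],o["tool_rot"])
S=cloud("scene",imaging.camera("scene")[1])
L=np.array([.9990,-.0436]);W=np.array([.0436,.9990]);r=S[...,:2]-[.567,.0495];l=r@L;w=r@W
m=(abs(w)<.02)&(abs(l)<.04)&(S[...,2]>.085)&(S[...,2]<.12)
for a in(.085,.09,.095,.1,.105):
    k=m&(S[...,2]>a)&(S[...,2]<a+.005);print(a,k.sum(),np.percentile(l[k],[3,97]).round(4),np.percentile(w[k],[3,97]).round(4))
```

```text
[0.5662517  0.05206007 0.18958959] [ 9.99787983e-01 -2.05893759e-02  2.20163225e-05  2.57293402e-04]
0.085 40 [-0.0125  0.005 ] [-0.0102  0.0122]
0.09 36 [-0.0117  0.0079] [-0.0083  0.0119]
0.095 33 [-0.0104  0.0075] [-0.0086  0.012 ]
0.1 39 [-0.0099  0.0104] [-0.0084  0.0117]
0.105 50 [-0.0078  0.0122] [-0.0097  0.0118]
```

Request:
{"api": "arm_command", "payload": {
  "deltas": [0.3,0,0,0.04,0,0.3,0,0,0.04,0,0.3,0,0,0.034,0,0.3,0,0,0,0,-1,0,0,0,0,-1,0,0,0,0,-1,0,0,0,0,-1,0,0,0,0,-1,0,0,0,0,-1,0,0,0,0,-1,0,0,0,0],
  "newtons": 20
}}

```text
time: 38.1
position: [0.5665, 0.0515, 0.0755]
tool_rot: [1.0, -0.022, 0.0, -0.0]
ft_force: [-0.4, 0.1, -0.3]
grip_width: 0.0016
grip_force: 0.0
```

Request:
{"api": "arm_command", "payload": {
  "deltas": [-1,0,0,-0.01,0,-1,0,0,-0.015,0,-1,0,0,-0.015,0,-1,0.01,0,0,0,-1,0,0,0,0,-1,0,0,0,0]
}}

```text
time: 38.85
position: [0.576, 0.051, 0.115]
tool_rot: [1.0, -0.022, -0.001, -0.0]
ft_force: [-0.8, -0.3, 0.4]
grip_width: 0.0006
grip_force: 0.0
```

```bash
cat > prof.py <<'E'
from h import *
o=status.get_obs();print(o["time"],o["position"],o["ft_force"])
S=cloud("scene",imaging.camera("scene")[1])
L=np.array([.9990,-.0436]);W=np.array([.0436,.9990]);r=S[...,:2]-[.567,.0495];l=r@L;w=r@W
for a in np.arange(-.09,.091,.01):
    m=(abs(l-a)<.005)&(abs(w)<.018)&(S[...,2]>0)&(S[...,2]<.13)
    print(round(a,2),m.sum(),(1000*np.percentile(S[...,2][m],[5,50,95])).astype(int) if m.sum()>3 else '')
E
python3 prof.py
```

```text
38.85 [0.57597698 0.05101409 0.11497025] [-0.82954056 -0.32500737  0.44370109]
-0.09 56 [ 0 27 30]
-0.08 182 [ 1 23 35]
-0.07 77 [23 32 38]
-0.06 102 [12 36 46]
-0.05 73 [ 2 49 55]
-0.04 94 [ 1 56 64]
-0.03 171 [ 1 62 83]
-0.02 263 [ 1 77 99]
-0.01 165 [  1  64 100]
-0.0 95 [ 0  3 68]
0.01 64 [ 0  2 55]
0.02 125 [ 0  5 49]
0.03 129 [ 2 20 40]
0.04 69 [ 2 26 34]
0.05 40 [ 1 23 33]
0.06 19 [0 1 3]
0.07 35 [1 2 4]
0.08 155 [ 0 13 34]
0.09 79 [ 4 22 34]
```

The pinch missed, but the yoke slid off the wall and now stands level, about 15 mm off-centre. I'll measure the stem to verify it is upright.

Request:
{"api": "arm_command", "payload": {
  "deltas": [0.3,0,0,-0.04,0,0.3,0,0,-0.035,0,0.3,0,0,0,0,0.3,0,0,0,0]
}}

```text
time: 39.4
position: [0.5754, 0.0511, 0.1896]
tool_rot: [1.0, -0.022, -0.001, -0.0]
ft_force: [0.3, 0.1, -0.2]
grip_width: 0.0329
grip_force: 0.0
```

Run:
```python
from h import *
print(status.get_obs()["position"])
S=cloud("scene",imaging.camera("scene")[1])
L=np.array([.9990,-.0436]);W=np.array([.0436,.9990])
for n,c in(("bin",[.567,.0495]),("tray",[.573,-.3945])):
  r=S[...,:2]-c;l=r@L;w=r@W
  m=(abs(w)<.022)&(abs(l)<.04)
  for a in(.07,.075,.08,.085,.09,.095,.1):
    k=m&(S[...,2]>a)&(S[...,2]<a+.005);print(n,a,k.sum(),(np.percentile(l[k],[5,95]).round(4),np.percentile(w[k],[5,95]).round(4)) if k.sum()>3 else '')
```

```text
[0.57539364 0.05108076 0.18963772]
bin 0.07 31 (array([-0.0255, -0.0079]), array([-0.0071,  0.0129]))
bin 0.075 36 (array([-0.0251, -0.0079]), array([-0.0069,  0.0131]))
bin 0.08 24 (array([-0.0252, -0.0095]), array([-0.0083,  0.0129]))
bin 0.085 35 (array([-0.0252, -0.0078]), array([-0.0065,  0.0135]))
bin 0.09 30 (array([-0.0248, -0.0074]), array([-0.0059,  0.0134]))
bin 0.095 70 (array([-0.0248, -0.0057]), array([-0.0078,  0.0129]))
bin 0.1 29 (array([-0.0239, -0.0083]), array([-0.0066,  0.0116]))
tray 0.07 23 (array([-0.0121,  0.0067]), array([-0.0008,  0.0136]))
tray 0.075 15 (array([-0.0117,  0.0036]), array([-0.0085,  0.0138]))
tray 0.08 18 (array([-0.0115,  0.0075]), array([-0.0036,  0.0147]))
tray 0.085 18 (array([-0.0113,  0.0085]), array([-0.008 ,  0.0136]))
tray 0.09 20 (array([-0.0119,  0.0038]), array([-0.0069,  0.0139]))
tray 0.095 29 (array([-0.0116,  0.0046]), array([-0.006 ,  0.0137]))
tray 0.1 13 (array([-0.0127,  0.0052]), array([-0.0051,  0.0087]))
```

The stem is vertical and its top is at 100 mm, so the yoke is upright, but its end is within about 2 mm of the wall. I'll recentre it with a short lift so it stands freely.

Request:
{"api": "arm_command", "payload": {
  "deltas": [0.5,-0.024,-0.002,0,0,0.5,0,0,0.04,0,0.5,0,0,0.04,0,0.5,0,0,0.03,0,0.5,0,0,0.013,0,0.5,0,0,0,0,-1,0,0,0,0,-1,0,0,0,0,-1,0,0,0,0,-1,0,0,0,0,-1,0,0,0,0,-1,0,0,0,0],
  "newtons": 20
}}

```text
time: 40.95
position: [0.5525, 0.054, 0.0676]
tool_rot: [1.0, -0.022, 0.0, -0.0]
ft_force: [0.2, -0.7, -0.0]
grip_width: 0.0131
grip_force: 0.0
```

Request:
{"api": "arm_command", "payload": {
  "deltas": [-1,0,0,0,0,-1,0,0,0,0]
}}

```text
time: 41.2
position: [0.5525, 0.054, 0.0675]
tool_rot: [1.0, -0.022, -0.0, -0.0]
ft_force: [0.4, 0.0, -0.1]
grip_width: 0.0011
grip_force: 0.0
```

```bash
cat > st.py <<'E'
from h import *
o=status.get_obs();print(o["time"],o["position"],o["ft_force"],o["grip_width"])
S=cloud("scene",imaging.camera("scene")[1])
m=(abs(S[...,0]-.567)<.09)&(abs(S[...,1]-.0495)<.06)
for a in np.arange(.04,.105,.01):
    k=m&(S[...,2]>a)&(S[...,2]<a+.01);q=S[k];print(round(a,3),k.sum(),"x",np.percentile(q[:,0],[3,50,97]).round(3),"y",np.percentile(q[:,1],[3,50,97]).round(3)) if k.sum()>3 else 0
E
python3 st.py; python3 prof.py
```

```text
41.2 [0.55252073 0.05402304 0.0675183 ] [ 0.44843749  0.04915326 -0.09123716] 0.0010967637547736847
0.04 100 x [0.503 0.514 0.594] y [0.047 0.056 0.064]
0.05 132 x [0.516 0.533 0.581] y [0.047 0.06  0.065]
0.06 160 x [0.528 0.54  0.571] y [0.042 0.059 0.065]
0.07 64 x [0.54  0.543 0.561] y [0.043 0.06  0.064]
0.08 61 x [0.542 0.544 0.559] y [0.042 0.06  0.064]
0.09 54 x [0.541 0.544 0.561] y [0.044 0.06  0.064]
0.1 63 x [0.54  0.542 0.562] y [0.048 0.064 0.067]
41.25 [0.5524709  0.05406163 0.06748965] [ 0.12979281 -0.18171634 -0.23546923]
-0.09 53 [ 0 28 30]
-0.08 179 [ 1 23 35]
-0.07 74 [24 32 37]
-0.06 104 [12 36 45]
-0.05 76 [ 1 48 55]
-0.04 95 [ 2 56 63]
-0.03 249 [  1  68 126]
-0.02 297 [  1  81 123]
-0.01 169 [  1  65 123]
-0.0 99 [ 0  3 67]
0.01 65 [ 0  2 55]
0.02 136 [ 1  7 48]
0.03 116 [ 2 21 41]
0.04 68 [ 2 26 34]
0.05 41 [ 1 23 32]
0.06 27 [0 2 4]
0.07 25 [1 2 3]
0.08 164 [ 1 13 33]
0.09 77 [ 2 25 34]
```

Run:
```python
from h import *
p,d=imaging.camera("scene");S=cloud("scene",d);g=cv2.cvtColor(p,cv2.COLOR_RGB2GRAY)
m=(abs(S[...,0]-.567)<.09)&(abs(S[...,1]-.0495)<.06)&(S[...,2]>.055)&(S[...,2]<.14)
v,u=np.nonzero(m);print(u.min(),u.max(),v.min(),v.max())
for nm,k in(("dark",m&(g<50)),("light",m&(g>=70))):
  for a in(.06,.07,.08,.09,.1,.11,.12):
    kk=k&(S[...,2]>=a)&(S[...,2]<a+.01);q=S[kk]
    if kk.sum()>3:print(nm,a,kk.sum(),"x",np.percentile(q[:,0],[3,50,97]).round(3),"y",np.percentile(q[:,1],[3,50,97]).round(3))
for r in range(v.min(),v.max()+1,3):print(r,' '.join(f"{x:3d}" for x in g[r,u.min()+20:u.min()+60:2]))
```

```text
186 212 238 280
dark 0.1 49 x [0.54  0.543 0.559] y [0.051 0.064 0.066]
dark 0.11 65 x [0.54  0.544 0.561] y [0.049 0.064 0.066]
dark 0.12 57 x [0.54  0.542 0.56 ] y [0.05  0.064 0.068]
light 0.06 163 x [0.528 0.539 0.571] y [0.042 0.059 0.065]
light 0.07 61 x [0.541 0.544 0.561] y [0.043 0.06  0.063]
light 0.08 62 x [0.541 0.544 0.559] y [0.042 0.06  0.064]
light 0.09 55 x [0.541 0.544 0.561] y [0.043 0.06  0.064]
light 0.1 4 x [0.539 0.542 0.563] y [0.043 0.049 0.062]
light 0.11 5 x [0.538 0.539 0.54 ] y [0.047 0.049 0.05 ]
light 0.12 4 x [0.54 0.54 0.56] y [0.045 0.048 0.064]
238 245 245 243 244 244 244 244 244 244 243 244 243 244 243 244 244 245 241 242 241
241 245 245 244 244 244 244 243 244 244 244 243 244 244 244 244 242 243 241 245 248
244 244 243 244 244 244 243 244 245 244 245 244 244 243 242 243 242 248 247  21  32
247 244 244 243 243 243 244 244 243 243 243 245 245 245 243 243 245  21  26  36  35
250 244 244 244 245 243 244 243 244 245 243 246 111  89 250 244 242 244 250 211  63
253 245 243 244 244 244 244 243 244 245 242 105 135 244 246 243 243 243 242 239 243
256 248 244 244 244 244 244 245 244 244 244 244 252 153 102 129 241 243 241 242 247
259 249 244 243 244 243 244 245 244 243 243 245 244 243 245 253 153 104 128 240 247
262 251 244 244 243 245 244 244 244 244 243 244 244 244 244 244 243 246 252 215 118
265 111 249 246 245 244 245 244 244 244 244 245 244 244 245 243 244 244 244 243 244
268 158 161 107 199 247 246 245 245 244 244 244 244 244 244 244 243 244 244 243 244
271 134 133  86  62  55 122 148 182 245 245 244 245 243 244 243 244 244 243 245 245
274 156 152 147  60  65  63  61  62 177 134 185 246 244 245 244 245 244 244 244 244
277 152 154 155 151  59  57  62  62  63  63  59  99 188 246 245 244 244 244 245 245
280 108 152 154 156 151  55  62  63  57  65  60  60  58  99 166 183 247 247 244 243
```

Run:
```python
from h import *
o=status.get_obs();print(o["q"],o["joint_torque"])
p,d=imaging.camera("scene");S=cloud("scene",d);g=cv2.cvtColor(p,cv2.COLOR_RGB2GRAY)
for r in range(205,285,2):print(r,''.join('#' if x<45 else '+' if x<95 else '-' if x<170 else '.' for x in g[r,150:240]))
for (r,u) in((235,195),(240,195),(244,190),(244,196),(244,202),(250,190),(250,196),(250,202),(256,196)):print(r,u,g[r,u],S[r,u].round(4))
```

```text
[-1.03828059e-01  6.07074681e-01  1.71458177e+00 -6.48485236e-06
  8.20011239e-01  1.51021022e+00] [-2.52209175e-04 -4.14778769e+01 -1.16715038e+01  3.00356420e-02
 -7.32483761e-02 -1.30135706e-05]
205 -.........########################################################+++-..+######+++++++####
207 .........-#####################################################+++-.......------++########
209 .........+##################################################++++..........---+++--+######+
211 .........-##############################################+++++######-..-+--+++-........-+..
213 ......-##############################################++++##############+++-...............
215 ---###############################################++++#################+..................
217 ##############################################+++++###################+...................
219 +##########################################++++++####+-+++############+...................
221 +#+#####################################++++++#########+++-###########-...................
223 ++++#################################++++++
[... 2500 characters left out ...]
+---.............
277 +++++..-++-....-..--..----------+-----+---...-++----------------++++++++++++++--..........
279 ++#+++++-.-...-.---...-----------------+--.-..--+----++----------++++++++++++++++---......
281 +#+++++++++-.---.----..-------------+--+---.--...---+++-----------++++++++++++++++++-.---.
283 +++++++++++++++...--.---+---------++--+-.-..-++---++----+-----------++++++++++++++++++++-.
235 195 19 [0.5153 0.089  0.1811]
240 195 6 [0.5402 0.0656 0.1459]
244 190 8 [0.5515 0.0679 0.1335]
244 196 11 [0.5415 0.0627 0.1347]
244 202 52 [0.5411 0.048  0.1258]
250 190 9 [0.5571 0.064  0.1148]
250 196 13 [0.5422 0.0635 0.1212]
250 202 15 [0.5408 0.0496 0.113 ]
256 196 13 [0.5423 0.0648 0.108 ]
```

Run:
```python
from h import *
p,d=imaging.camera("scene");S=cloud("scene",d);g=cv2.cvtColor(p,cv2.COLOR_RGB2GRAY)
for r in(241,245,249,253,256,260,264,268,272,276,280):
    print(r,[(u,int(g[r,u]),*(1000*S[r,u]).astype(int).tolist()) for u in(169,172,178,184,189,193,197,201,204,208)])
```

```text
241 [(169, 5, 517, 143, 200), (172, 24, 518, 137, 196), (178, 52, 522, 121, 184), (184, 51, 698, -54, 2), (189, 2, 552, 68, 139), (193, 11, 540, 70, 146), (197, 18, 541, 59, 139), (201, 8, 540, 50, 134), (204, 254, 665, -85, -1), (208, 244, 657, -90, -1)]
245 [(169, 10, 518, 144, 192), (172, 7, 518, 138, 189), (178, 206, 704, -40, -2), (184, 244, 690, -46, 0), (189, 5, 554, 67, 129), (193, 9, 542, 69, 135), (197, 15, 541, 60, 131), (201, 5, 541, 50, 124), (204, 251, 654, -73, 0), (208, 243, 646, -77, 0)]
249 [(169, 13, 520, 144, 183), (172, 0, 517, 140, 182), (178, 245, 691, -27, 0), (184, 243, 681, -36, -1), (189, 1, 560, 62, 114), (193, 7, 547, 65, 121), (197, 11, 541, 61, 122), (201, 1, 542, 50, 114), (204, 255, 644, -62, 0), (208, 243, 635, -65, 0)]
253 [(169, 1, 521, 144, 175), (172, 23, 518, 140, 173), (178, 52, 651, 9, 30), (184, 203, 638, 4, 32), (189, 0, 559, 64, 107), (193, 4, 549, 64, 111), (197, 12, 542, 61, 113), (201, 12, 541, 52, 107), (204, 217, 544, 40, 98), (208, 243, 627, -56, 0)]
256 [(169, 215, 692, 0, -3), (172, 47, 651, 26, 33), (178, 60, 648, 13, 25), (184, 68
[... 954 characters left out ...]
1), (178, 187, 605, 56, 33), (184, 130, 588, 55, 40), (189, 127, 567, 62, 55), (193, 105, 556, 62, 60), (197, 146, 544, 63, 67), (201, 160, 540, 57, 65), (204, 147, 533, 56, 68), (208, 155, 530, 48, 64)]
276 [(169, 168, 638, 52, 3), (172, 166, 635, 47, 0), (178, 95, 600, 62, 29), (184, 96, 592, 54, 27), (189, 97, 591, 41, 18), (193, 85, 556, 63, 52), (197, 107, 545, 64, 57), (201, 104, 533, 65, 64), (204, 104, 531, 59, 61), (208, 156, 526, 54, 60)]
280 [(169, 171, 630, 60, 1), (172, 171, 625, 57, 2), (178, 104, 602, 61, 17), (184, 100, 591, 55, 18), (189, 94, 591, 42, 8), (193, 171, 588, 34, 3), (197, 167, 585, 26, 0), (201, 115, 535, 64, 52), (204, 95, 533, 58, 49), (208, 152, 522, 59, 56)]
```

Run:
```python
from h import *
f=np.load("scene0.npz");S=cloud("scene",f["d"]);g=cv2.cvtColor(f["p"],cv2.COLOR_RGB2GRAY)
m=(abs(S[...,0]-.163)<.12)&(abs(S[...,1]+.603)<.12)&(S[...,2]>.1)&(S[...,2]<.35)
q=S[m];gg=g[m]
for a in np.arange(.15,.34,.02):
    k=(q[:,2]>a)&(q[:,2]<a+.02)
    if k.sum():print(round(a,2),k.sum(),gg[k].mean().round(),q[k].min(0).round(3),q[k].max(0).round(3))
```

```text
0.21 68 18.0 [ 0.138 -0.65   0.221] [ 0.187 -0.544  0.23 ]
0.23 150 13.0 [ 0.138 -0.653  0.23 ] [ 0.188 -0.545  0.25 ]
0.25 96 13.0 [ 0.137 -0.556  0.25 ] [ 0.161 -0.541  0.27 ]
0.27 64 11.0 [ 0.137 -0.55   0.27 ] [ 0.161 -0.536  0.284]
0.29 432 19.0 [ 0.105 -0.676  0.291] [ 0.221 -0.504  0.31 ]
0.31 476 17.0 [ 0.103 -0.681  0.31 ] [ 0.223 -0.498  0.33 ]
0.33 596 27.0 [ 0.104 -0.692  0.33 ] [ 0.221 -0.499  0.35 ]
```

Request:
{"api": "arm_command", "payload": {
  "deltas": [-1,0,0,-0.04,0,-1,0,0,-0.04,0,-1,0,0,-0.04,0,-1,0,0,0,0]
}}

```text
time: 41.95
position: [0.5552, 0.0538, 0.1911]
tool_rot: [1.0, -0.022, 0.004, 0.0]
ft_force: [-0.3, 0.3, -0.5]
grip_width: 0.0006
grip_force: 0.0
```

```bash
python3 - <<'E'
from h import *
o=status.get_obs();c=o["position"];print(o["time"],c,o["ft_force"],o["grip_width"])
p,d=imaging.camera("scene");S=cloud("scene",d);g=cv2.cvtColor(p,cv2.COLOR_RGB2GRAY)
m=(abs(S[...,0]-c[0])<.12)&(abs(S[...,1]-c[1])<.12)&(S[...,2]>.104)&(S[...,2]<.35)
q=S[m];gg=g[m]
for a in np.arange(.10,.28,.02):
    k=(q[:,2]>a)&(q[:,2]<a+.02)
    if k.sum():print(round(a,2),k.sum(),gg[k].mean().round(),q[k].min(0).round(3),q[k].max(0).round(3))
E
python3 st.py
```

```text
41.95 [0.55523799 0.05383787 0.19106115] [-0.26945824  0.28118599 -0.50441677] 0.0005990169717164092
0.22 138 25.0 [0.541 0.048 0.223] [0.565 0.067 0.24 ]
0.24 171 14.0 [0.541 0.045 0.24 ] [0.565 0.069 0.26 ]
0.26 207 11.0 [0.541 0.041 0.26 ] [0.565 0.073 0.28 ]
42.0 [0.55346888 0.05397282 0.18902932] [-0.37279952  0.90836112 -0.18213241] 0.0001826088162399347
0.04 93 x [0.505 0.514 0.597] y [0.048 0.057 0.063]
0.05 135 x [0.517 0.533 0.586] y [0.047 0.06  0.065]
0.06 163 x [0.528 0.54  0.572] y [0.042 0.06  0.065]
0.07 59 x [0.541 0.543 0.56 ] y [0.043 0.059 0.064]
0.08 64 x [0.541 0.544 0.56 ] y [0.044 0.06  0.064]
0.09 100 x [0.542 0.548 0.561] y [0.042 0.057 0.064]
0.1 31 x [0.543 0.55  0.559] y [0.044 0.052 0.062]
```

The fingertips turn out to sit about 32 mm above the reported TCP: at the start they were seen at 0.221 against 0.188 reported. So earlier grips only caught the stem's top, and the last two closed above it. I'll grasp about 33 mm deeper.

Request:
{"api": "arm_command", "payload": {
  "deltas": [0.5,-0.002,0.001,0,0,0.5,0,0,0,0,0.5,0,0,0.04,0,0.5,0,0,0.04,0,0.5,0,0,0.035,0,0.5,0,0,0.03,0,0.5,0,0,0.01,0,0.5,0,0,0,0,-1,0,0,0,0,-1,0,0,0,0,-1,0,0,0,0,-1,0,0,0,0],
  "newtons": 20
}}

```text
time: 43.55
position: [0.5507, 0.0531, 0.033]
tool_rot: [1.0, -0.022, 0.0, 0.0]
ft_force: [-0.3, 0.2, 1.1]
grip_width: 0.0331
grip_force: 0.0
```

Request:
{"api": "arm_command", "payload": {
  "deltas": [-1,0,0,0,0,-1,0,0,0,0,-1,0,0,0,0,-1,0,0,0,0]
}}

```text
time: 44.05
position: [0.5506, 0.0529, 0.0327]
tool_rot: [1.0, -0.022, 0.0, 0.0]
ft_force: [0.2, -2.3, 2.6]
grip_width: 0.0236
grip_force: 19.9
```

Request:
{"api": "arm_command", "payload": {
  "deltas": [-1,0,0,-0.008,0,-1,0,0,0,0,-1,0.007,0,0,0,-1,0.007,0,0,0,-1,0,0,0,0,-1,0,0,0.005,0,-1,0,0,0,0]
}}

```text
time: 44.92
position: [0.5635, 0.0526, 0.0349]
tool_rot: [1.0, -0.022, -0.001, -0.0]
ft_force: [-0.5, 0.5, -2.2]
grip_width: 0.0232
grip_force: 19.9
```

Request:
{"api": "arm_command", "payload": {
  "deltas": [-1,0,0,0.002,0,-1,0,0,0.001,0,-1,0,0,0,0]
}}

```text
time: 45.3
position: [0.5642, 0.0525, 0.0327]
tool_rot: [1.0, -0.022, -0.0, 0.0]
ft_force: [-0.8, -0.4, 0.4]
grip_width: 0.0233
grip_force: 19.9
```

```bash
python3 prof.py
```

```text
45.3 [0.56422139 0.05251972 0.03272731] [-0.83558721 -0.40163337  0.37925422]
-0.09 53 [ 0 28 30]
-0.08 163 [ 1 21 35]
-0.07 49 [18 25 32]
-0.06 101 [13 31 34]
-0.05 111 [ 3 33 42]
-0.04 88 [ 1 44 52]
-0.03 76 [ 1 54 61]
-0.02 165 [  1  63 110]
-0.01 340 [  1  82 114]
-0.0 79 [  0   2 125]
0.01 71 [ 0  2 52]
0.02 61 [ 0  2 48]
0.03 71 [ 0  2 51]
0.04 177 [ 1 15 40]
0.05 62 [ 1 23 37]
0.06 57 [ 2 29 34]
0.07 15 [0 2 3]
0.08 70 [ 1  8 27]
0.09 29 [ 2 18 31]
```

Recentred and level at floor height. Releasing, rising and backing off.

Request:
{"api": "arm_command", "payload": {
  "deltas": [-1,0,0,0.0005,0,-0.4,0,0,0,0,-0.2,0,0,0,0,0.2,0,0,0,0,0.2,0,0,0,0,0.2,0,0,0,0,0.2,0,0,-0.03,0,0.2,0,0,-0.04,0,0.2,0,0,-0.04,0,0.2,0,0,-0.04,0,0.2,0,0,-0.02,0,0.2,0,0,0,0]
}}

```text
time: 46.85
position: [0.5658, 0.0524, 0.2038]
tool_rot: [1.0, -0.022, 0.002, 0.0]
ft_force: [-0.0, 0.3, -0.6]
grip_width: 0.0519
grip_force: 0.0
```

Request:
{"api": "arm_command", "payload": {
  "deltas": [0.2,0,0.04,0,0,0.2,0,0.04,0,0,0.2,0,0.04,0,0,0.2,0,0.04,0,0,0.2,0,0,0,0,0.2,0,0,0,0]
}}

```text
time: 47.6
position: [0.5566, -0.1066, 0.2008]
tool_rot: [1.0, -0.022, -0.001, -0.001]
ft_force: [-1.0, 0.7, 0.1]
grip_width: 0.0522
grip_force: 0.0
```

```bash
python3 prof.py
python3 - <<'E'
from h import *
S=cloud("scene",imaging.camera("scene")[1])
L=np.array([.9990,-.0436]);W=np.array([.0436,.9990])
for n,c in(("bin",[.567,.0495]),("tray",[.573,-.3945])):
  r=S[...,:2]-c;l=r@L;w=r@W;m=(abs(w)<.022)&(abs(l)<.04)
  for a in(.07,.08,.09,.1):
    k=m&(S[...,2]>a)&(S[...,2]<a+.01);print(n,a,k.sum(),np.percentile(l[k],[5,95]).round(4),np.percentile(w[k],[5,95]).round(4)) if k.sum()>3 else 0
E
```

```text
47.6 [ 0.55663197 -0.10660387  0.20075276] [-1.01049913  0.65951527  0.09200281]
-0.09 62 [ 0 27 30]
-0.08 163 [ 2 23 34]
-0.07 42 [17 24 32]
-0.06 102 [12 30 34]
-0.05 120 [ 2 32 42]
-0.04 86 [ 2 44 52]
-0.03 79 [ 1 54 61]
-0.02 133 [ 1 59 68]
-0.01 265 [ 1 73 99]
-0.0 160 [  1  68 100]
0.01 115 [ 0  4 99]
0.02 77 [ 0  2 66]
0.03 73 [ 0  3 53]
0.04 175 [ 1 16 40]
0.05 61 [ 2 24 37]
0.06 63 [ 1 29 33]
0.07 14 [1 2 8]
0.08 132 [ 1 18 35]
0.09 68 [ 3 22 34]
bin 0.07 59 [-0.0119  0.006 ] [-0.005  0.014]
bin 0.08 60 [-0.0116  0.0057] [-0.0053  0.0138]
bin 0.09 106 [-0.0115  0.0065] [-0.0065  0.0136]
bin 0.1 23 [-0.0111  0.0055] [-0.0047  0.0103]
tray 0.07 36 [-0.0128  0.0061] [-0.004   0.0138]
tray 0.08 37 [-0.0119  0.0077] [-0.0059  0.0136]
tray 0.09 50 [-0.012   0.0058] [-0.0085  0.0141]
tray 0.1 13 [-0.0102  0.0059] [-0.0027  0.0124]
```

Both yokes are upright, level and centred in their containers.

```bash
python3 -c "
from rig import order
print(order.hand_in())"
```

```text
the job is handed in; nothing more can be done
None
```

Job handed in at about 48 s: yoke B stayed level and stands upright in the shallow tray; yoke A tipped and stands upright in the deep bin, after catching on the bin's end wall at first and being reset. I took the y ≈ -0.34 yoke as B and the y ≈ -0.04 one as A, an arbitrary pick since they look identical.

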